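# Empty the drop-bottom gate box at the bearing bench

## Task

Empty the gate box into its blue tray: draw the yellow-handled bolt fully back, swing the trap door fully down by its red bar so that all three bearing rings drop into the tray, then swing the door fully up again and push the bolt fully home under the bar so that the door is latched. Leave the rings in the tray, do not disturb the bottle, the wooden case or the master ring nearby, and let go at the end.

Things in the scene. Friction and masses are not known exactly. Their poses are not given: they have to be found in the camera images.
- gate_box: White hopper on a fixed four-post stand over a fixed blue tray. Origin: centre of the underside of its 240 x 360 mm (x by y) base, on the table. -x is its front (it faces more or less to the robot's left), with the red bar and yellow handle; +y is left for someone looking along its +x; z up. All positions given for its parts are in this frame. Posts 20 mm square at x = -65 and 75, y = -160 and 160, 247 mm high.
- bin_rim (a point): Middle of the front rim of the open upper bin (x = -124 mm, height 337 mm). Bin 248 x 240 mm (x by y), heights 268 to 337 mm; its front wall overhangs the bar and bolt handle, so come at them from the front with the tool leaning 30 to 45 degrees, fingers down and towards the box. Below, it narrows to a neck 153 mm square (145 inside), heights 207 to 251 mm, closed by the trap door.
- handle (a point): Grip point on the red door bar, 25 mm short of its front end: a round bar 14 mm in diameter along the box's x axis, from x = -73 to -163 mm (this point: x = -138). With the door shut it is at y = +50 mm, height 200 mm. It turns with the door at 125 mm radius about the hinge. The space in front of it is free.
- door_hinge (a point): Point on the hinge axis of the trap door, which runs along the box's x axis at y = -75 mm, height 200 mm. Does not move.
- door (a joint): Trap door angle, rad: 0 shut (stop), 1.2 fully open (stop). As it opens, the red bar on its +y side goes down and then towards -y. Door 142 x 146 mm, 6 mm thick. Stiff hinge: it stays where it is left, loaded or empty, and takes 2 to 11 N at the bar. With the bolt home, the bar rests on the bolt after 0.02 rad and the door cannot open.
- bolt_knob (a point): Grip point on the yellow bolt handle, 17 mm short of its front end: a round bar 14 mm in diameter along the box's x axis from x = -95 to -162 mm; this point at x = -145, height 185, y = +135 mm with the bolt home, +175 drawn. The bolt is a 12 mm rod along y at x = -95; its rounded -y end (y = +35 when home) passes 2 mm under the shut red bar.
- bolt (a joint): Bolt travel, m: 0 fully home (stop), 0.040 fully drawn (stop), sliding towards the box's +y. At over 0.030 the bar is free. It stays where it is left; about 2 N moves it (a few N more if the bar must be lifted).
- tray_floor (a point): Centre of the blue tray's inner floor, 15 mm above the table, under the door. The tray is 200 x 280 mm (x by y) with 5 mm walls, rim 70 mm above the table, and is fixed to the base.
- ring0_center (a point): Centre of one of the three loose bright steel bearing rings (60 mm outside, 42 mm inside, 18 mm high, about 0.17 kg). At the start they lie flat on the shut door inside the neck; they slide off by themselves once the door is well down.
- ring1_center (a point): Centre of one of the three loose bright steel bearing rings (60 mm outside, 42 mm inside, 18 mm high, about 0.17 kg). At the start they lie flat on the shut door inside the neck; they slide off by themselves once the door is well down.
- ring2_center (a point): Centre of one of the three loose bright steel bearing rings (60 mm outside, 42 mm inside, 18 mm high, about 0.17 kg). At the start they lie flat on the shut door inside the neck; they slide off by themselves once the door is well down.
- oil_bottle_center (a point): Bystander, loose: middle of an upright white plastic bottle with a red cap, 64 mm in diameter, 150 mm high. Leave alone.
- gauge_case_center (a point): Bystander, loose: middle of a brown wooden gauge case, 110 x 70 x 35 mm, lying flat. Leave alone.
- master_ring_center (a point): Bystander, loose: middle of a stepped steel master piece, 90 mm in diameter, 45 mm high. Leave alone.
Not all that is in view belongs to the job. What is shaped like the part that bears ring2_center but green, orange or purple is not meant.

How it is judged:
By the outcome, as a careful person would: the job done as asked, in the order asked, and still so for the second after the job is handed in, with the robot touching nothing.
It also fails if it takes over 64 s, if anything falls off the work surface, if the arm or the gripper's body presses on something with over 40 N, if the wrist force passes 120 N, or if a joint passes its speed limit or range.

## Robot

A 7-joint arm with a two-finger parallel gripper is mounted at the origin on the work surface. World frame = base frame: x ahead of the robot, y to its left, z up, the work surface at z = 0. Lengths are in m, angles in rad, forces in N, time in s.
With the tool pointing down it reaches from about 0.4 to 0.85 m from the base axis. Payload 4.5 kg.
Tool frame: the origin (TCP) lies on the mounting face of the last link; the fingertips stand 166 mm ahead of it and the grasp point (between the pads) lies 147 mm ahead of it; z points along the fingers, y is the line along which they close (so a half turn about z gives the same grasp; the last joint's range is limited). The gripper opens to 88 mm and grips with 3 to 60 N. Pads are 18 mm wide; open, the fingers measure 123 mm over their backs; the gripper's body (75 mm by 187 mm) begins 45 mm behind the grasp point.
Start: joints at [-1.082, 0.689, -0.195, 1.565, 0.157, 0.902, -0.215], TCP at [0.275, 0.561, 0.405] pointing down, gripper open.
Joint ranges: [-3.01, 3.01], [-0.46, 2.08], [-1.47, 1.51], [0.13, 2.56], [-1, 4.14], [0.04, 2.09], [-2.66, 2.66]. Speed limits (rad/s): [2.57, 2.57, 3.14, 3.14, 3.14, 3.14, 3.14].

## Interface

Orientations are given as a unit quaternion [x, y, z, w].
In Python, from plant import r, snapshot gives the robot as it stands. The module is installed in compiled form; this text tells all that it offers.
- The arm moves only by the tool move_arm, never from a script. Its argument "rows" is a list of rows, each a list of 5 numbers: the shift along the tool's x, y, z in m, then the turn about the tool's z in rad, then the finger opening in m, from 0 to 0.0881. In form: [[dx, dy, dz, spin, claw], ...]. A call has 1 to 10 rows; each row shifts and turns the commanded pose from where the row before left it, along the tool's axes as they then stand; what a row does not reach is not made up. A row lasts 1/12 s, in which the tool goes at most 41.7 mm and 7.16 degrees, less where a joint would pass 70% of its speed; a pose out of reach is approached as far as the arm can. A call with a gripper value outside its range is refused whole. The fingers move at their own pace and stop on an object; "newtons" is the grip in N (left out, the last holds). Time passes only in rows, so rows that do not move let the fingers close. It gives the time, the measured TCP pose, the force, the opening and the grip force at its end, in the units of the state.
- r.get_state(): the state, without advancing time (a new reading comes with each control period).
- snapshot(name): name is "side" or "top"; returns a dict with "color" (480x640x3 uint8, red, green, blue), "depth" (480x640 float32, m along the optical axis (not along the pixel's ray), 0 where there is no reading), "mtx" (3x3 intrinsics, pixels), "eye" and "orientation" of the camera in the world. Camera axes: x right, y up, looking along -z (the intrinsics and any distortion apply to the point x, -y, -z); pixel columns grow to the right and rows downward; lengths in m; the calibration is good to about 2 mm. A picture is of the moment at which its call begins.
- r.finish_job(): hands the job in; it is judged then, once.
The state is a dict: "clock": time; "q": joint angles; "qd": joint speeds; "joint_torque": joint torques, N m; "tool_pos": TCP position; "eef_rot": TCP orientation; "contact_force": force on the tool from outside, world axes, zero at the start; "moment": the same for the moment, N m; "opening": opening from 0.0 (shut) to 1.0 (fully open); "finger_force": force on a finger pad.
Only numpy, scipy, OpenCV 4.12 (cv2) and the standard library are available. Lean on these libraries where they do the work, as an engineer would, in place of code of your own. Each camera call takes 0.05 s, during which the arm holds its last target. There are 200 camera calls.

## Working session

There is one attempt and no reset: what is moved stays moved. The work goes in short steps, Python scripts to look and compute and a tool call to move; the robot and the scene stay as the last step left them, time stands still between calls to the robot, and variables do not carry over. Pictures are saved under pics/ and viewed, at most 10 in all, crops included, and the job is handed in when it is done.

Besides the shell and the picture viewer there is one more tool, called after "Emit:" by a JSON object that holds its "method" and its "body", one argument or row to a line. move_arm: Moves the arm, as the interface text tells. Its arguments: {"type":"object","properties":{"rows":{"type":"array"},"newtons":{"type":"number"}},"required":["rows"]}

```bash
mkdir -p pics; python3 - <<'E'
from plant import r, snapshot
import cv2,numpy as np,pickle
s=r.get_state(); print({k:np.round(v,3).tolist() for k,v in s.items()})
ims=[]
for n in("side","top"):
    d=snapshot(n); pickle.dump(d,open(f"pics/{n}0.pkl","wb")); cv2.imwrite(f"pics/{n}0.png",d["color"][:,:,::-1])
    print(n,d["mtx"].tolist(),d["eye"],d["orientation"],[k for k in d])
E
```

```text
{'clock': 0.0, 'q': [-1.082, 0.69, -0.195, 1.566, 0.157, 0.903, -0.215], 'qd': [-0.002, 0.0, 0.0, -0.001, 0.001, 0.001, 0.001], 'joint_torque': [0.0, -52.756, -1.266, -15.343, -0.053, 0.007, 0.0], 'tool_pos': [0.274, 0.561, 0.404], 'eef_rot': [0.225, 0.974, -0.001, -0.0], 'contact_force': [0.098, -0.008, 0.288], 'moment': [0.048, 0.01, 0.019], 'finger_force': 0.0, 'opening': 1.0}
side [[561.0758507360777, 0.0, 321.87524323653804], [0.0, 561.0758507360777, 240.05811165646315], [0.0, 0.0, 1.0]] [0.35881873 1.02845935 1.05579432] [-0.03504291  0.4258436   0.90180939 -0.06456809] ['color', 'depth', 'mtx', 'eye', 'orientation']
top [[505.71496473709317, 0.0, 316.1536910868878], [0.0, 505.71496473709317, 248.74654896409206], [0.0, 0.0, 1.0]] [0.38906357 0.02030307 1.2637603 ] [-0.04326565  0.03391979  0.70752849 -0.70454309] ['color', 'depth', 'mtx', 'eye', 'orientation']
```

View pics/side0.png

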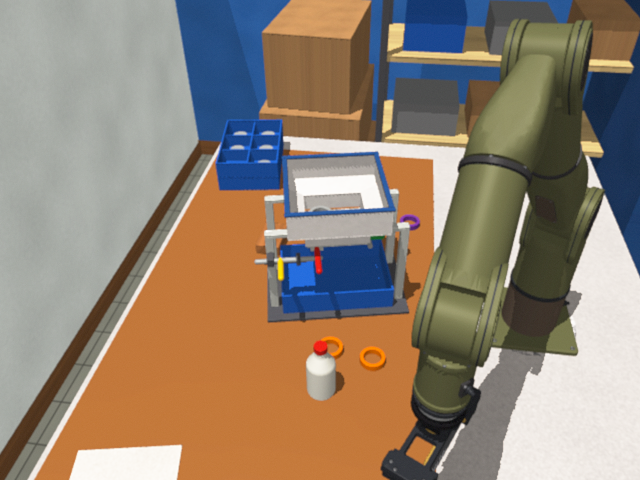

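View pics/top0.png

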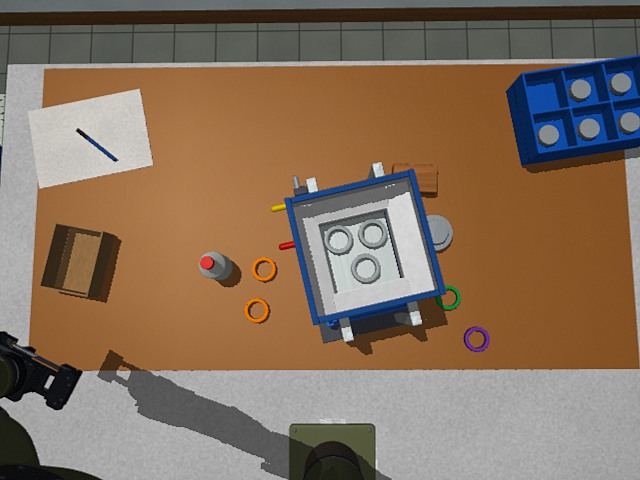

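The side view shows the red bar at (318,260), the yellow handle at (281,268), the bottle at (321,372) and the blue tray below. The top view shows the bin at (365,247) with three bright rings at (340,239), (373,234) and (366,268). Those three, inside the neck, are the ones meant. The orange, green and purple rings on the table are not. The open brown box and the distant blue tray are not part of the job either.

Next I'll measure the box pose, bar, handle, bottle and wrist envelope. The envelope matters because the move rows cannot tilt the tool.

```bash
cat > h.py <<'E'
import numpy as np,cv2,pickle
from scipy.spatial.transform import Rotation as R
def cloud(d):
    K=d["mtx"];v,u=np.mgrid[:480,:640];z=d["depth"]
    p=np.stack([(u-K[0,2])/K[0,0]*z,-(v-K[1,2])/K[1,1]*z,-z],-1)
    return p@R.from_quat(d["orientation"]).as_matrix().T+np.array(d["eye"])
def masks(d):
    h=cv2.cvtColor(d["color"],cv2.COLOR_RGB2HSV);f=lambda a,b:cv2.inRange(h,a,b)>0
    return dict(red=f((0,180,100),(5,255,255))|f((175,180,100),(180,255,255)),yel=f((25,150,120),(33,255,255)),blue=f((100,120,40),(125,255,255)))
E
python3 - <<'E'
from h import *
S=pickle.load(open("pics/side0.pkl","rb"));T=pickle.load(open("pics/top0.pkl","rb"))
P=cloud(T);m=masks(T);ok=T["depth"]>0
rim=m["blue"]&ok&(abs(P[...,2]-.337)<.012)&(P[...,1]>-.4)
pts=P[rim][:,:2].astype(np.float32);rc=cv2.minAreaRect(pts);print("rim",len(pts),rc,np.median(P[rim][:,2]))
print(cv2.boxPoints(rc))
for n,d in(("side",S),("top",T)):
    P=cloud(d);m=masks(d);ok=d["depth"]>0
    for c in("red","yel"):
        k,l,st,ce=cv2.connectedComponentsWithStats((m[c]&ok).astype(np.uint8))
        for i in range(1,k):
            if st[i,4]>15:
                q=P[l==i];print(n,c,ce[i].round(),st[i,4],"mean",q.mean(0).round(3),"lo",q.min(0).round(3),"hi",q.max(0).round(3))
    col=d["color"].astype(int)
# wrist envelope in tool frame
q=R.from_quat([.225,.974,-.001,0]).as_matrix();t=np.array([.274,.561,.404])
for n,d in(("side",S),("top",T)):
    P=(cloud(d)[d["depth"]>0]-t)@q
    P=P[(np.hypot(P[:,0],P[:,1])<.16)]
    for a in np.arange(-.3,.18,.03):
        s=P[(P[:,2]>=a)&(P[:,2]<a+.03)]
        if len(s)>10: print(n,"z%.2f"%a,len(s),"x",np.percentile(s[:,0],[1,99]).round(3),"y",np.percentile(s[:,1],[1,99]).round(3))
E
```

```text
rim 2970 ((0.49696776270866394, -0.05625602602958679), (0.24034081399440765, 0.2493991255760193), 12.829538345336914) 0.33697306178335706
[[ 0.3521077   0.03864643]
 [ 0.40748706 -0.20452645]
 [ 0.6418278  -0.15115848]
 [ 0.58644843  0.0920144 ]]
side red [318. 261.] 132 mean [0.516 0.078 0.204] lo [0.504 0.033 0.198] hi [0.53  0.116 0.208]
side red [320. 347.] 157 mean [0.481 0.28  0.145] lo [0.468 0.146 0.   ] hi [0.494 0.295 0.152]
side yel [280. 268.] 82 mean [0.601 0.1   0.189] lo [0.591 0.067 0.184] hi [0.611 0.131 0.194]
top red [286. 245.] 86 mean [0.513 0.097 0.206] lo [0.505 0.081 0.2  ] hi [0.522 0.113 0.211]
top red [206. 262.] 123 mean [0.482 0.278 0.15 ] lo [0.469 0.265 0.107] hi [0.494 0.3   0.156]
top yel [278. 207.] 68 mean [0.597 0.116 0.191] lo [0.591 0.101 0.186] hi [0.605 0.132 0.196]
side z-0.30 2794 x [-0.069  0.013] y [-0.151 -0.073]
side z-0.27 2886 x [-0.06  0.02] y [-0.121 -0.035]
side z-0.24 3543 x [-0.051  0.038] y [-0.079  0.008]
side z-0.21 3410 x [-0.037  0.048] y [-0.014  0.044]
side z-0.18 1702 x [-0.034  0.051] y [0.02  0.052]
side z-0.15 691 x [-0.029  0.049] y [-0.007  0.05 ]
side z-0.12 906 x [-0.027  0.036] y [0.004 0.04 ]
side z-0.09 950 x [-0.03   0.045] y [0.003 0.037]
side z-0.06 875 x [-0.033  0.038] y [0.001 0.038]
side z-0.03 468 x [-0.032  0.039] y [0.001 0.039]
side z-0.00 596 x [-0.032  0.038] y [-0.034  0.039]
side z0.03 981 x [-0.032  0.034] y [-0.088  0.093]
side z0.06 1491 x [-0.032  0.035] y [-0.087  0.095]
side z0.09 72 x [-0.032  0.035] y [-0.082  0.088]
top z-0.06 386 x [-0.037  0.014] y [-0.038 -0.003]
top z-0.03 283 x [-0.038  0.02 ] y [-0.038  0.005]
top z-0.00 750 x [-0.037  0.033] y [-0.041  0.015]
top z0.03 1023 x [-0.034  0.033] y [-0.093  0.053]
top z0.06 970 x [-0.035  0.032] y [-0.093  0.078]
top z0.09 115 x [-0.035  0.031] y [-0.086  0.084]
top z0.12 23 x [-0.011  0.002] y [0.044 0.058]
top z0.15 36 x [-0.011  0.008] y [0.044 0.057]
```

Box centre is at world (0.497, -0.056), with box x = (0.222, -0.975) and box y = (0.975, 0.222). The bar tip comes out at the predicted place.

The rows cannot tilt the tool. The wrist is only about 40 mm in radius, so a vertical tool at box x ≈ -166 clears the rim and still reaches the last few mm of both bars. I'll spin first so that the tool axes become x = away from the box, y = box y, z = down.

Emit:
{"method": "move_arm", "body": {
  "rows": [
    [0,0,0,0.1117,0.05],
    [0,0,0,0.1117,0.05],
    [0,0,0,0.1117,0.05],
    [0,0,0,0.1117,0.05],
    [0,0,0,0.1117,0.05],
    [0,0,0,0.1117,0.05],
    [0,0,0,0.1117,0.05],
    [0,0,0,0.1117,0.05],
    [0,0,0,0,0.05]
  ],
  "newtons": 30
}}

```text
clock: 0.85
tool_pos: [0.2742, 0.5615, 0.4043]
eef_rot: [0.625, 0.78, -0.0, 0.0]
contact_force: [-0.2, 0.6, -0.5]
opening: 0.567
finger_force: 0.0
```

Emit:
{"method": "move_arm", "body": {
  "rows": [
    [-0.028,0.0135,0,0,0.05],
    [-0.028,0.0135,0,0,0.05],
    [-0.028,0.0135,0,0,0.05],
    [-0.028,0.0135,0,0,0.05],
    [-0.028,0.0135,0,0,0.05],
    [-0.028,0.0135,0,0,0.05],
    [-0.028,0.0135,0,0,0.05],
    [-0.028,0.0135,0,0,0.05]
  ]
}}

```text
clock: 1.52
tool_pos: [0.4299, 0.3655, 0.4046]
eef_rot: [0.623, 0.782, -0.0, -0.0]
contact_force: [1.1, -0.1, -0.5]
opening: 0.567
finger_force: 0.0
```

```bash
cat >> h.py <<'E'
C=np.array([.497,-.0563]);bx=np.array([.2220,-.9750]);by=np.array([.9750,.2220])
def box(t): return np.array([(t[:2]-C)@bx,(t[:2]-C)@by,t[2]])
def st():
    from plant import r
    s=r.get_state();m=R.from_quat(s["eef_rot"]).as_matrix();g=np.array(s["tool_pos"])+.147*m[:,2]
    print("t",s["clock"],"grasp(box mm)",(box(g)*1e3).round(1),"tcp(box)",(box(np.array(s["tool_pos"]))*1e3).round(1),"open mm",round(88.1*s["opening"],1),"ff",round(s["finger_force"],1))
    f=np.array(s["contact_force"]);print("F box",(f[:2]@bx).round(1),(f[:2]@by).round(1),f[2].round(1),"yaw err deg",np.degrees(np.arctan2(m[:2,1]@bx,m[:2,1]@by)).round(2),"zaxis box",(m[:2,2]@bx).round(3),(m[:2,2]@by).round(3),"q",np.round(s["q"],2))
E
python3 -c "from h import *;st()"
```

```text
t 1.5167 grasp(box mm) [-426.1   28.2  257.6] tcp(box) [-426.1   28.2  404.6] open mm 49.9 ff 0.0
F box 0.4 1.1 -0.5 yaw err deg -0.13 zaxis box 0.0 -0.0 q [-0.8   0.61  0.03  1.76 -0.02  0.78 -0.54]
```

Emit:
{"method": "move_arm", "body": {
  "rows": [
    [-0.0262,0.0119,0,0,0.05],
    [-0.0262,0.0119,0,0,0.05],
    [-0.0262,0.0119,0,0,0.05],
    [-0.0262,0.0119,0,0,0.05],
    [-0.0262,0.0119,0,0,0.05],
    [-0.0262,0.0119,0,0,0.05],
    [-0.0262,0.0119,0,0,0.05],
    [-0.0262,0.0119,0,0,0.05],
    [-0.0262,0.0119,0,0,0.05]
  ]
}}

```text
clock: 2.27
tool_pos: [0.5864, 0.1591, 0.4045]
eef_rot: [0.623, 0.782, -0.0, -0.0]
contact_force: [1.0, 0.0, 0.3]
opening: 0.565
finger_force: 0.0
```

Emit:
{"method": "move_arm", "body": {
  "rows": [
    [0,0,0.017,0,0.05],
    [0,0,0.017,0,0.05],
    [0,0,0.017,0,0.05],
    [0,0,0.017,0,0.05],
    [0,0,0,0,0.05]
  ]
}}

```text
clock: 2.68
tool_pos: [0.5845, 0.1601, 0.3334]
eef_rot: [0.623, 0.782, -0.003, -0.002]
contact_force: [-0.5, 0.6, -0.6]
opening: 0.569
finger_force: 0.0
```

```bash
python3 -c "
from h import *;st()
from plant import snapshot
d=snapshot('side');c=d['color'][200:320,210:410,::-1];cv2.imwrite('pics/a1.png',cv2.resize(c,None,fx=4,fy=4))"
```

```text
t 2.6833 grasp(box mm) [-191.5  132.3  186.4] tcp(box) [-191.6  133.3  333.4] open mm 50.1 ff 0.0
F box -0.7 -0.4 -0.6 yaw err deg -0.1 zaxis box 0.0 -0.007 q [-0.34  0.75 -0.    1.7   0.    0.7  -0.12]
```

View pics/a1.png

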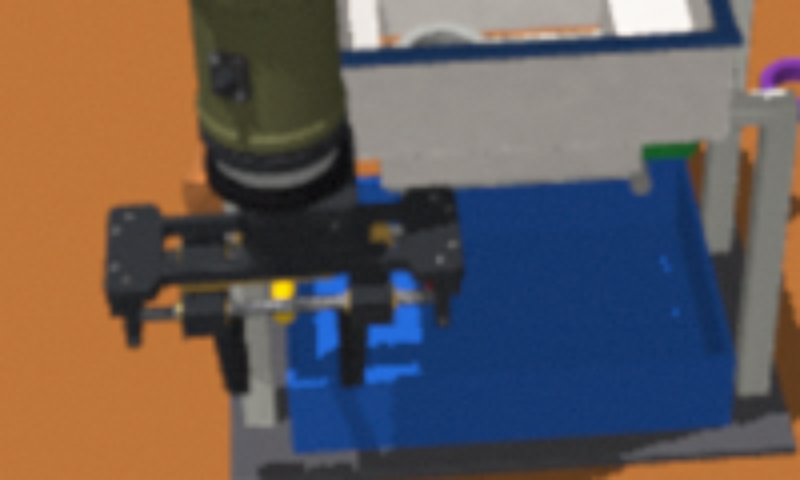

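The yellow handle shows between the open fingers, near (283,300) in the crop. I'll ease in towards the rim.

Emit:
{"method": "move_arm", "body": {
  "rows": [
    [-0.005,0,0,0,0.05],
    [-0.005,0,0,0,0.05],
    [-0.005,0,0,0,0.05],
    [-0.004,0,0,0,0.05],
    [-0.003,0,0,0,0.05],
    [-0.002,0,0,0,0.05],
    [0,0,0,0,0.05]
  ]
}}

```text
clock: 3.32
tool_pos: [0.5913, 0.1363, 0.337]
eef_rot: [0.625, 0.781, 0.0, 0.0]
contact_force: [-0.7, 0.2, -0.2]
opening: 0.564
finger_force: 0.0
```

```bash
python3 -c "from h import *;st()"
```

```text
t 3.3167 grasp(box mm) [-166.8  134.7  190. ] tcp(box) [-166.9  134.7  337. ] open mm 49.7 ff 0.0
F box -0.3 -0.7 -0.2 yaw err deg 0.13 zaxis box 0.0 0.0 q [-0.3   0.75 -0.01  1.69  0.01  0.7  -0.09]
```

Emit:
{"method": "move_arm", "body": {
  "rows": [
    [0,0,0,0,0.004],
    [0,0,0,0,0.004],
    [0,0,0,0,0.004],
    [0,0,0,0,0.004],
    [0,0,0,0,0.004],
    [0,0,0,0,0.004]
  ],
  "newtons": 15
}}

```text
clock: 3.82
tool_pos: [0.5911, 0.1372, 0.3367]
eef_rot: [0.624, 0.781, 0.0, 0.0]
contact_force: [2.1, 1.1, -0.8]
opening: 0.141
finger_force: 1.1
```

```bash
python3 -c "from h import *;st()"
```

```text
t 3.8167 grasp(box mm) [-167.8  134.8  189.7] tcp(box) [-167.8  134.7  336.7] open mm 12.4 ff 1.1
F box -0.6 2.3 -0.8 yaw err deg 0.07 zaxis box -0.0 0.0 q [-0.3   0.75 -0.01  1.69  0.01  0.7  -0.09]
```

Emit:
{"method": "move_arm", "body": {
  "rows": [
    [0,0,0,0,0.004],
    [0,0.004,0,0,0.004],
    [0,0.004,0,0,0.004],
    [0,0.004,0,0,0.004],
    [0,0,0,0,0.004]
  ]
}}

```text
clock: 4.23
tool_pos: [0.6032, 0.1411, 0.3367]
eef_rot: [0.624, 0.782, 0.001, -0.001]
contact_force: [-2.0, 4.4, 2.6]
opening: 0.043
finger_force: 3.5
```

```bash
python3 -c "
from h import *;st()
from plant import snapshot
d=snapshot('side');c=d['color'][220:310,230:350,::-1];cv2.imwrite('pics/a2.png',cv2.resize(c,None,fx=5,fy=5))"
```

```text
t 4.2333 grasp(box mm) [-169.1  147.4  189.7] tcp(box) [-168.9  147.3  336.7] open mm 3.8 ff 3.5
F box -4.7 -1.0 2.6 yaw err deg 0.02 zaxis box -0.002 0.001 q [-0.3   0.76 -0.01  1.65  0.01  0.73 -0.09]
```

View pics/a2.png

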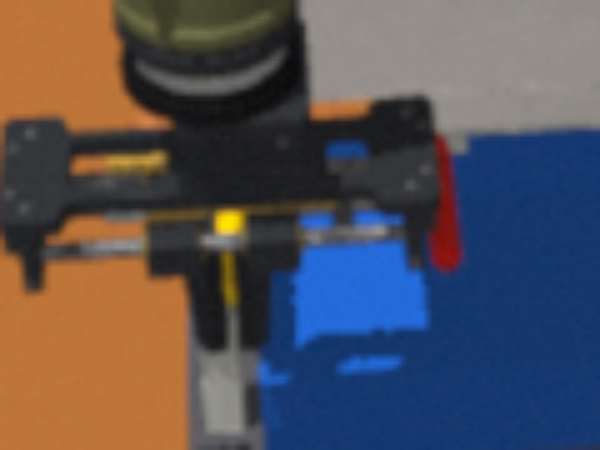

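The crop shows the fingers slid off the rounded end of the handle: they are nearly shut, with the yellow at (230,255) behind them. The grip was too shallow. I'll raise the tool so that only the gripper body passes the rim, which allows a closer approach. First I'll back off and see where the bolt is.

Emit:
{"method": "move_arm", "body": {
  "rows": [
    [0.008,0,-0.004,0,0.04],
    [0.008,0,-0.004,0,0.04],
    [0,0,-0.002,0,0.04],
    [0,0,0,0,0.04]
  ]
}}

```text
clock: 4.62
tool_pos: [0.5995, 0.1556, 0.3475]
eef_rot: [0.624, 0.781, 0.001, 0.001]
contact_force: [0.2, -0.2, -0.1]
opening: 0.326
finger_force: 0.0
```

```bash
cat >> h.py <<'E'
def bars():
    from plant import snapshot
    for n in("side","top"):
        d=snapshot(n);P=cloud(d);m=masks(d)
        for c in("red","yel"):
            k,l,s,ce=cv2.connectedComponentsWithStats((m[c]&(d["depth"]>0)).astype(np.uint8),connectivity=8)
            for i in range(1,k):
                q=P[l==i]
                if s[i,4]>8 and q[:,2].mean()>.03:
                    b=np.array([box(x) for x in q])*1e3
                    if b[:,0].mean()>-200: print(n,c,ce[i].round(),s[i,4],"box mean",b.mean(0).round(1),"lo",b.min(0).round(),"hi",b.max(0).round())
E
python3 -c "from h import *;st();bars()"
```

```text
t 4.6167 grasp(box mm) [-183.8  147.3  200.5] tcp(box) [-183.9  147.   347.5] open mm 28.7 ff 0.0
F box 0.2 0.1 -0.1 yaw err deg 0.03 zaxis box 0.001 0.002 q [-0.33  0.75 -0.    1.65  0.    0.75 -0.11]
side red [319. 264.] 59 box mean [-139.8   46.8  204.2] lo [-222.   43.  195.] hi [-80.  56. 271.]
side yel [275. 265.] 11 box mean [-117.8  146.   189.7] lo [-124.  142.  188.] hi [-112.  149.  192.]
top red [288. 245.] 51 box mean [-142.    49.1  206.7] lo [-154.   45.  202.] hi [-130.   54.  211.]
top yel [280. 202.] 42 box mean [-140.1  146.3  191.3] lo [-154.  141.  188.] hi [-130.  152.  195.]
```

Emit:
{"method": "move_arm", "body": {
  "rows": [
    [-0.006,0,0,0,0.036],
    [-0.006,0,0,0,0.036],
    [-0.004,0,0,0,0.036],
    [-0.003,0,0,0,0.036],
    [-0.002,0,0,0,0.036],
    [0,0,0,0,0.036]
  ]
}}

```text
clock: 5.22
tool_pos: [0.6041, 0.1339, 0.3467]
eef_rot: [0.625, 0.781, -0.0, 0.0]
contact_force: [-1.1, -0.1, 0.7]
opening: 0.413
finger_force: 0.0
```

```bash
python3 -c "from h import *;st()"
```

```text
t 5.2167 grasp(box mm) [-161.6  146.6  199.7] tcp(box) [-161.7  146.6  346.7] open mm 36.4 ff 0.0
F box -0.2 -1.1 0.7 yaw err deg 0.15 zaxis box 0.0 -0.0 q [-0.29  0.75 -0.01  1.65  0.01  0.75 -0.08]
```

Emit:
{"method": "move_arm", "body": {
  "rows": [
    [-0.001,0,0,0,0.036],
    [0,0.006,0,0,0.036],
    [0,0.006,0,0,0.036],
    [0,0.006,0,0,0.036],
    [0,0.006,0,0,0.036],
    [0,0.006,0,0,0.036],
    [0,0.006,0,0,0.036],
    [0,0.006,0,0,0.036],
    [0,0,0,0,0.036]
  ]
}}

```text
clock: 5.97
tool_pos: [0.6441, 0.1432, 0.3459]
eef_rot: [0.624, 0.781, -0.003, -0.002]
contact_force: [-7.9, -1.7, 4.7]
opening: 0.412
finger_force: 3.5
```

```bash
python3 -c "from h import *;st();bars()"
```

```text
t 5.9667 grasp(box mm) [-161.9  186.7  198.9] tcp(box) [-161.8  187.7  345.9] open mm 36.3 ff 3.5
F box -0.1 -8.1 4.7 yaw err deg 0.08 zaxis box -0.0 -0.007 q [-0.29  0.8  -0.01  1.51  0.01  0.84 -0.07]
side red [318. 260.] 126 box mean [-125.8   48.5  203.5] lo [-165.   42.  198.] hi [-77.  54. 208.]
top yel [292. 185.] 33 box mean [-105.3  175.5  191.8] lo [-119.  171.  187.] hi [-92. 180. 195.]
```

The bolt is fully drawn: handle at y ≈ 175, with 8 N against the stop. Next I'll back out and go to the red bar.

Emit:
{"method": "move_arm", "body": {
  "rows": [
    [0,-0.004,0,0,0.05],
    [0.013,0,-0.004,0,0.05],
    [0.013,0,-0.004,0,0.05],
    [0,-0.027,0,0,0.05],
    [0,-0.027,0,0,0.05],
    [0,-0.027,0,0,0.05],
    [0,-0.027,0,0,0.05],
    [0,-0.025,0,0,0.05],
    [0,0,0,0,0.05],
    [0,0,0,0,0.05]
  ]
}}

```text
clock: 6.9
tool_pos: [0.5053, 0.1399, 0.3556]
eef_rot: [0.623, 0.782, 0.001, 0.0]
contact_force: [1.4, -0.5, 0.2]
opening: 0.568
finger_force: 0.0
```

```bash
python3 -c "from h import *;st();bars()"
```

```text
t 6.9 grasp(box mm) [-189.6   51.9  208.6] tcp(box) [-189.4   51.7  355.6] open mm 50.0 ff 0.0
F box 0.8 1.2 0.2 yaw err deg -0.05 zaxis box -0.001 0.002 q [-0.35  0.63 -0.01  1.93  0.01  0.59 -0.14]
side red [317. 261.] 20 box mean [-129.1   49.3  203.8] lo [-135.   43.  201.] hi [-123.   55.  208.]
side red [319. 270.] 24 box mean [-158.9   48.2  203.2] lo [-164.   43.  199.] hi [-151.   53.  207.]
side yel [263. 269.] 78 box mean [-131.   173.4  189.9] lo [-163.  170.  185.] hi [-94. 177. 195.]
top red [288. 245.] 68 box mean [-142.9   49.6  206. ] lo [-159.   43.  200.] hi [-130.   56.  211.]
top yel [282. 188.] 150 box mean [-128.6  174.1  191.3] lo [-160.  168.  184.] hi [-92. 181. 199.]
```

Now in to x = -165, centred on the bar, and grip at 30 N.

Emit:
{"method": "move_arm", "body": {
  "rows": [
    [-0.007,-0.002,0,0,0.05],
    [-0.007,0,0,0,0.05],
    [-0.006,0,0,0,0.05],
    [-0.0045,0,0,0,0.05],
    [0,0,0,0,0.03],
    [0,0,0,0,0.004],
    [0,0,0,0,0.004],
    [0,0,0,0,0.004],
    [0,0,0,0,0.004],
    [0,0,0,0,0.004]
  ],
  "newtons": 30
}}

```text
clock: 7.83
tool_pos: [0.5092, 0.1143, 0.3548]
eef_rot: [0.624, 0.781, 0.0, 0.0]
contact_force: [1.8, -0.2, -0.1]
opening: 0.135
finger_force: 18.1
```

```bash
python3 -c "from h import *;st()"
```

```text
t 7.8333 grasp(box mm) [-163.6   49.8  207.8] tcp(box) [-163.6   49.7  354.8] open mm 11.9 ff 18.1
F box 0.6 1.7 -0.1 yaw err deg 0.05 zaxis box -0.0 0.0 q [-0.3   0.63 -0.01  1.93  0.01  0.58 -0.1 ]
```

Emit:
{"method": "move_arm", "body": {
  "rows": [
    [0.001,0,0,0,0.004],
    [0,0,0,0,0.004],
    [0,-0.0002,0.006,0,0.004],
    [0,-0.0004,0.0065,0,0.004],
    [0,-0.0007,0.006,0,0.004],
    [0,-0.0012,0.0063,0,0.004],
    [0,0,0,0,0.004]
  ]
}}

```text
clock: 8.42
tool_pos: [0.5066, 0.114, 0.3285]
eef_rot: [0.624, 0.781, -0.0, 0.0]
contact_force: [4.8, -3.0, -8.2]
opening: 0.127
finger_force: 30.0
```

```bash
python3 -c "from h import *;st();bars()"
```

```text
t 8.4167 grasp(box mm) [-163.8   47.   181.5] tcp(box) [-163.9   47.1  328.5] open mm 11.2 ff 30.0
F box 4.0 4.0 -8.2 yaw err deg 0.1 zaxis box 0.0 -0.001 q [-0.3   0.67 -0.01  1.96  0.01  0.51 -0.1 ]
side red [318. 263.] 15 box mean [-107.1   46.7  178.5] lo [-113.   42.  176.] hi [-100.   51.  184.]
side red [320. 275.] 53 box mean [-147.8   45.2  177.5] lo [-164.   39.  169.] hi [-125.   51.  183.]
side yel [263. 269.] 78 box mean [-130.8  173.4  189.8] lo [-163.  170.  185.] hi [-92. 177. 196.]
top yel [282. 189.] 149 box mean [-129.1  174.1  191.5] lo [-160.  169.  186.] hi [-93. 181. 198.]
```

Emit:
{"method": "move_arm", "body": {
  "rows": [
    [0.001,-0.0031,0.0121,0,0.004],
    [0,-0.0043,0.0117,0,0.004],
    [0,-0.0054,0.0113,0,0.004],
    [0,-0.0065,0.0107,0,0.004],
    [0,-0.0076,0.01,0,0.004],
    [0,0,0,0,0.004]
  ]
}}

```text
clock: 9.02
tool_pos: [0.4811, 0.1085, 0.2728]
eef_rot: [0.625, 0.781, 0.001, 0.001]
contact_force: [7.0, -3.5, -16.3]
opening: 0.122
finger_force: 29.9
```

```bash
python3 -c "from h import *;st();bars()"
```

```text
t 9.0167 grasp(box mm) [-164.1   21.5  125.8] tcp(box) [-164.2   21.1  272.8] open mm 10.7 ff 29.9
F box 5.0 6.0 -16.3 yaw err deg 0.18 zaxis box 0.001 0.003 q [-0.31  0.75 -0.01  2.08  0.02  0.32 -0.11]
side red [329. 281.] 16 box mean [-124.3   21.8  135.2] lo [-183.   17.  123.] hi [-112.   27.  197.]
side red [331. 292.] 36 box mean [-151.1   19.1  124.9] lo [-167.   15.  121.] hi [-137.   23.  131.]
side yel [263. 269.] 79 box mean [-130.5  173.4  189.8] lo [-162.  170.  186.] hi [-95. 177. 194.]
top yel [282. 189.] 147 box mean [-128.4  174.   191.3] lo [-161.  169.  185.] hi [-91. 181. 197.]
```

Emit:
{"method": "move_arm", "body": {
  "rows": [
    [0,-0.0085,0.0092,0,0.004],
    [0,-0.0094,0.0083,0,0.004],
    [0,-0.0102,0.0073,0,0.004],
    [0,-0.0109,0.0062,0,0.004],
    [0,-0.0115,0.005,0,0.004],
    [0,-0.004,0.0015,0,0.004],
    [0,0,0,0,0.004]
  ]
}}

```text
clock: 9.7
tool_pos: [0.4343, 0.0981, 0.2356]
eef_rot: [0.626, 0.78, 0.008, 0.006]
contact_force: [19.3, -5.2, -27.5]
opening: 0.108
finger_force: 30.6
```

```bash
python3 -c "
from h import *;st();bars()
from plant import snapshot
a=snapshot('side')['color'][130:330,230:430,::-1];b=snapshot('top')['color'][150:350,260:460,::-1]
cv2.imwrite('pics/a3.png',cv2.resize(np.hstack([a,b]),None,fx=2,fy=2))"
```

```text
t 9.7 grasp(box mm) [-164.4  -24.    88.7] tcp(box) [-164.4  -26.9  235.6] open mm 9.5 ff 30.6
F box 9.4 17.6 -27.5 yaw err deg 0.28 zaxis box 0.0 0.02 q [-0.33  0.8   0.    2.24  0.02  0.08 -0.13]
side red [350. 302.] 24 box mean [-154.6  -26.6   89.4] lo [-169.  -30.   85.] hi [-139.  -22.   95.]
side yel [264. 269.] 76 box mean [-129.4  173.3  189.3] lo [-160.  170.  183.] hi [-91. 177. 192.]
top yel [282. 189.] 150 box mean [-128.5  173.9  191.8] lo [-160.  168.  187.] hi [-93. 181. 196.]
```

View pics/a3.png

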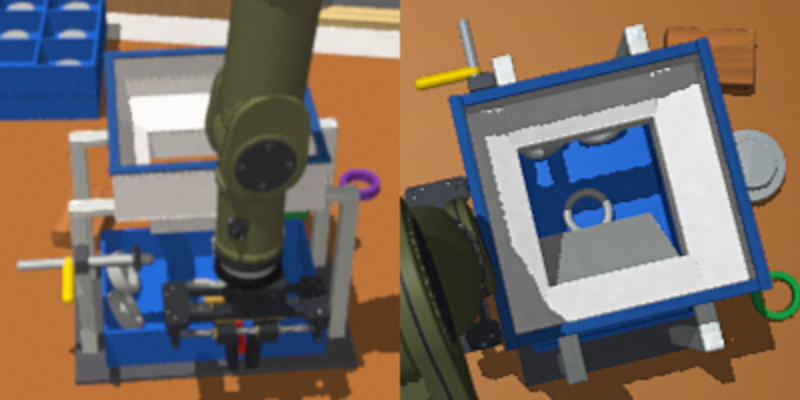

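The pictures show the rings have dropped, one at (587,212) in the right half and two by the tray's +y wall at (540-600,145). The door is nearly fully down, with the bar at about 1.17 rad. Joint 6 (0.08) is close to its limit (0.04), so I'll let go, rise, and finish the push from the bar's +y side with closed fingers.

Emit:
{"method": "move_arm", "body": {
  "rows": [
    [0,0.002,0,0,0.04],
    [0,0.001,-0.002,0,0.04],
    [0,0,-0.01,0,0.04],
    [0,0,-0.012,0,0.04],
    [0,0,-0.012,0,0.04],
    [0,0,-0.006,0,0.03],
    [0,0.014,0,0,0.004],
    [0,0.014,0,0,0.0],
    [0,0,0,0,0.0],
    [0,0,0,0,0.0]
  ]
}}

```text
clock: 10.73
tool_pos: [0.4568, 0.1047, 0.2784]
eef_rot: [0.624, 0.781, 0.0, -0.0]
contact_force: [-0.4, -0.3, -0.5]
opening: 0.096
finger_force: 0.0
```

```bash
python3 -c "from h import *;st();bars()"
```

```text
t 10.7333 grasp(box mm) [-166.    -3.5  131.4] tcp(box) [-165.9   -3.5  278.4] open mm 8.5 ff 0.0
F box 0.2 -0.5 -0.5 yaw err deg 0.05 zaxis box -0.001 -0.0 q [-0.32  0.72 -0.01  2.14  0.02  0.28 -0.12]
side red [350. 304.] 18 box mean [-159.   -24.9   90. ] lo [-177.  -30.   85.] hi [-147.  -18.  110.]
side yel [263. 269.] 78 box mean [-130.4  173.4  189.4] lo [-162.  170.  186.] hi [-95. 177. 194.]
top yel [282. 189.] 147 box mean [-128.8  174.   191.3] lo [-160.  169.  184.] hi [-92. 181. 197.]
```

Emit:
{"method": "move_arm", "body": {
  "rows": [
    [0,0.01,0,0,0],
    [0,0.002,0.01,0,0],
    [0,0,0.012,0,0],
    [0,0,0.012,0,0],
    [0,0,0,0,0],
    [0,-0.006,0,0,0],
    [0,-0.006,0,0,0],
    [0,-0.004,0,0,0],
    [0,-0.003,0,0,0],
    [0,0,0,0,0]
  ]
}}

```text
clock: 11.67
tool_pos: [0.4532, 0.1036, 0.2457]
eef_rot: [0.624, 0.781, 0.005, 0.003]
contact_force: [7.8, 1.6, -3.2]
opening: 0.004
finger_force: 3.7
```

```bash
python3 -c "from h import *;st();bars()"
```

```text
t 11.6667 grasp(box mm) [-165.8   -5.5   98.7] tcp(box) [-165.6   -7.3  245.7] open mm 0.3 ff 3.7
F box 0.2 8.0 -3.2 yaw err deg 0.07 zaxis box -0.001 0.012 q [-0.32  0.79 -0.    2.17  0.02  0.17 -0.12]
side red [352. 303.] 14 box mean [-157.8  -29.    89.1] lo [-166.  -33.   84.] hi [-148.  -27.   94.]
side yel [263. 270.] 76 box mean [-130.8  173.4  189.6] lo [-161.  170.  185.] hi [-94. 177. 194.]
top yel [282. 189.] 148 box mean [-128.7  174.   191.3] lo [-161.  168.  185.] hi [-91. 182. 198.]
```

Emit:
{"method": "move_arm", "body": {
  "rows": [
    [0,-0.003,0,0,0],
    [0,-0.003,0,0,0],
    [0,0,0,0,0]
  ]
}}

```text
clock: 12.02
tool_pos: [0.4479, 0.1025, 0.2459]
eef_rot: [0.624, 0.781, 0.006, 0.004]
contact_force: [7.5, 2.3, -0.6]
opening: 0.004
finger_force: 4.2
```

```bash
python3 -c "from h import *;st();bars()"
```

```text
t 12.0167 grasp(box mm) [-166.   -10.6   98.9] tcp(box) [-165.8  -12.6  245.9] open mm 0.3 ff 4.2
F box -0.6 7.9 -0.6 yaw err deg 0.07 zaxis box -0.001 0.014 q [-0.32  0.78 -0.    2.19  0.02  0.15 -0.12]
side red [354. 303.] 12 box mean [-156.4  -33.9   86.8] lo [-165.  -36.   84.] hi [-144.  -32.   89.]
side yel [263. 269.] 79 box mean [-130.3  173.4  189.6] lo [-160.  170.  185.] hi [-94. 177. 194.]
top yel [282. 189.] 148 box mean [-128.6  173.9  191.4] lo [-160.  169.  185.] hi [-93. 181. 197.]
```

Emit:
{"method": "move_arm", "body": {
  "rows": [
    [0,-0.003,0,0,0],
    [0,-0.003,0,0,0],
    [0,0,0,0,0]
  ]
}}

```text
clock: 12.37
tool_pos: [0.4455, 0.102, 0.2464]
eef_rot: [0.624, 0.781, 0.01, 0.007]
contact_force: [14.9, 2.9, -4.2]
opening: 0.002
finger_force: 7.2
```

```bash
python3 -c "from h import *;st();bars()"
```

```text
t 12.3667 grasp(box mm) [-166.1  -11.6   99.5] tcp(box) [-165.8  -15.1  246.4] open mm 0.2 ff 7.2
F box 0.5 15.2 -4.2 yaw err deg 0.08 zaxis box -0.002 0.024 q [-0.32  0.78 -0.    2.2   0.02  0.13 -0.13]
side red [354. 304.] 9 box mean [-157.7  -33.9   86.1] lo [-164.  -36.   84.] hi [-146.  -32.   91.]
side yel [263. 269.] 78 box mean [-130.4  173.4  189.3] lo [-164.  170.  186.] hi [-90. 177. 193.]
top yel [282. 189.] 148 box mean [-128.5  174.   191.2] lo [-160.  169.  186.] hi [-91. 181. 198.]
```

Force doubled with almost no further motion, so the door is at its down stop. Now I'll straddle the bar wide and bring it back up.

Emit:
{"method": "move_arm", "body": {
  "rows": [
    [0,0.014,0,0,0],
    [0,0,-0.012,0,0],
    [0,0,-0.012,0,0],
    [0,0,-0.014,0,0],
    [0,0,0,0,0.064],
    [0,0,0,0,0.064],
    [0,0,0,0,0.064],
    [0,0,0,0,0.064],
    [0,0,0,0,0.064]
  ]
}}

```text
clock: 13.22
tool_pos: [0.4519, 0.103, 0.282]
eef_rot: [0.624, 0.781, -0.001, -0.0]
contact_force: [-0.0, -0.8, 0.3]
opening: 0.359
finger_force: 0.0
```

```bash
python3 -c "from h import *;st();bars()"
```

```text
t 13.2167 grasp(box mm) [-165.4   -8.8  135. ] tcp(box) [-165.4   -8.6  282. ] open mm 31.6 ff 0.0
F box 0.8 -0.2 0.3 yaw err deg 0.08 zaxis box 0.0 -0.001 q [-0.32  0.71 -0.01  2.15  0.02  0.28 -0.12]
side red [350. 294.] 69 box mean [-130.4  -29.1   93.8] lo [-193.  -36.   81.] hi [-89. -14. 191.]
side yel [263. 269.] 78 box mean [-129.9  173.4  189.6] lo [-163.  170.  185.] hi [-93. 177. 193.]
top yel [282. 188.] 149 box mean [-128.5  174.1  191.5] lo [-160.  168.  187.] hi [-92. 181. 196.]
```

Emit:
{"method": "move_arm", "body": {
  "rows": [
    [0,0,0,0,0.064],
    [0,0,0,0,0.064],
    [0,0,0,0,0.064],
    [0,0,0,0,0.064],
    [0,0,0.012,0,0.064],
    [0,0,0.012,0,0.064],
    [0,0,0.012,0,0.064],
    [0,0,0,0,0.064]
  ]
}}

```text
clock: 13.98
tool_pos: [0.4518, 0.1031, 0.2452]
eef_rot: [0.624, 0.781, -0.001, -0.001]
contact_force: [1.0, 0.2, 0.4]
opening: 0.725
finger_force: 0.0
```

Emit:
{"method": "move_arm", "body": {
  "rows": [
    [0,0.005,0,0,0.064],
    [0,0.005,-0.003,0,0.064],
    [0,0.005,-0.003,0,0.064],
    [0,0.005,-0.003,0,0.064],
    [0,0.005,-0.003,0,0.064],
    [0,0.005,-0.003,0,0.064],
    [0,0.005,-0.003,0,0.064],
    [0,0.005,-0.003,0,0.064],
    [0,0.005,-0.003,0,0.064],
    [0,0,0,0,0.064]
  ]
}}

```text
clock: 14.82
tool_pos: [0.4979, 0.1134, 0.2716]
eef_rot: [0.624, 0.781, 0.002, 0.001]
contact_force: [0.0, 0.8, 0.3]
opening: 0.73
finger_force: 0.0
```

```bash
python3 -c "from h import *;st();bars()"
```

```text
t 14.8167 grasp(box mm) [-165.3   39.2  124.6] tcp(box) [-165.2   38.6  271.6] open mm 64.3 ff 0.0
F box -0.8 0.2 0.3 yaw err deg 0.1 zaxis box -0.0 0.004 q [-0.31  0.76 -0.01  2.03  0.02  0.35 -0.11]
side red [348. 298.] 61 box mean [-145.3  -21.8   94.3] lo [-201.  -27.   87.] hi [-119.  -11.  174.]
side yel [263. 270.] 77 box mean [-130.8  173.4  189.6] lo [-165.  170.  186.] hi [-94. 177. 196.]
top yel [282. 189.] 148 box mean [-128.8  174.   191.3] lo [-160.  169.  186.] hi [-93. 181. 197.]
```

The bar moved about 10 mm and then the pad edge slipped past its rounded end. It is now at y ≈ -20. Gripping worked well on the way down, so I'll grip it here, a little closer in.

Emit:
{"method": "move_arm", "body": {
  "rows": [
    [0,-0.012,0,0,0.06],
    [0,-0.016,0,0,0.06],
    [0,-0.016,0,0,0.06],
    [0,-0.014,0,0,0.06],
    [0,0,0,0,0.06],
    [0,0,0.01,0,0.06],
    [-0.001,0,0.01,0,0.06],
    [-0.001,0,0.003,0,0.06],
    [0,0,0,0,0.06]
  ]
}}

```text
clock: 15.67
tool_pos: [0.4404, 0.0982, 0.247]
eef_rot: [0.624, 0.781, -0.0, -0.0]
contact_force: [-0.0, 0.3, 0.9]
opening: 0.681
finger_force: 0.0
```

```bash
python3 -c "
from h import *;st();bars()
from plant import snapshot
a=snapshot('side')['color'][230:330,290:410,::-1]
cv2.imwrite('pics/a4.png',cv2.resize(a,None,fx=5,fy=5))"
```

```text
t 15.6667 grasp(box mm) [-163.2  -21.   100. ] tcp(box) [-163.2  -20.9  247. ] open mm 60.0 ff 0.0
F box -0.3 0.1 0.9 yaw err deg 0.1 zaxis box 0.0 -0.001 q [-0.32  0.78 -0.01  2.21  0.02  0.16 -0.12]
side red [346. 288.] 19 box mean [-123.4  -19.1  108.5] lo [-187.  -27.   86.] hi [-101.   -8.  177.]
side red [348. 299.] 54 box mean [-147.2  -21.6   92. ] lo [-164.  -28.   86.] hi [-127.  -16.   96.]
side yel [263. 269.] 79 box mean [-130.3  173.4  189.6] lo [-162.  170.  185.] hi [-92. 177. 194.]
top yel [282. 188.] 147 box mean [-128.3  174.2  191.2] lo [-160.  169.  185.] hi [-92. 181. 197.]
```

View pics/a4.png

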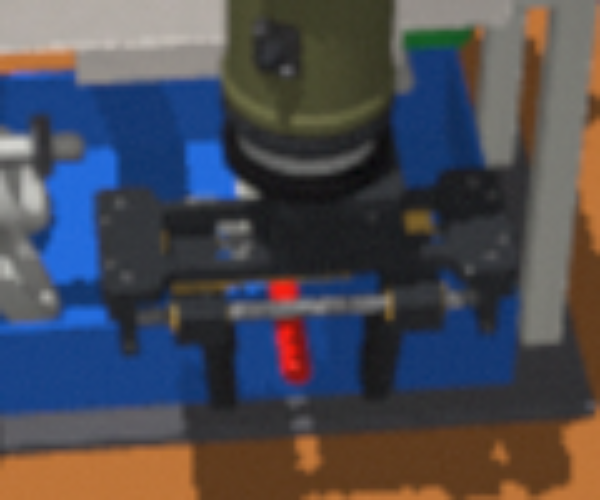

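The crop shows the red bar at (290,340), between the open fingers at (220,370) and (380,370). I'll close on it.

Emit:
{"method": "move_arm", "body": {
  "rows": [
    [-0.0005,0,0.003,0,0.03],
    [0,0,0,0,0.004],
    [0,0,0,0,0.004],
    [0,0,0,0,0.004],
    [0,0,0,0,0.004],
    [0,0,0,0,0.004],
    [0,0,0,0,0.004]
  ],
  "newtons": 35
}}

```text
clock: 16.4
tool_pos: [0.4401, 0.0978, 0.2447]
eef_rot: [0.624, 0.781, 0.0, 0.0]
contact_force: [0.3, -0.1, 0.3]
opening: 0.177
finger_force: 0.0
```

```bash
python3 -c "from h import *;st()"
```

```text
t 16.4 grasp(box mm) [-162.9  -21.2   97.7] tcp(box) [-162.9  -21.3  244.7] open mm 15.6 ff 0.0
F box 0.2 0.3 0.3 yaw err deg 0.09 zaxis box -0.0 0.0 q [-0.32  0.78 -0.01  2.21  0.02  0.15 -0.12]
```

Emit:
{"method": "move_arm", "body": {
  "rows": [
    [0,0,0,0,0.004],
    [0,0,0,0,0.004],
    [0,0,0,0,0.004],
    [0,0.0055,-0.0029,0,0.004],
    [0,0.0054,-0.0031,0,0.004],
    [0,0.0052,-0.0034,0,0.004],
    [0,0.0051,-0.0037,0,0.004],
    [0,0,0,0,0.004]
  ]
}}

```text
clock: 17.07
tool_pos: [0.4609, 0.1027, 0.2581]
eef_rot: [0.624, 0.781, -0.0, -0.0]
contact_force: [-3.0, 0.4, -7.7]
opening: 0.126
finger_force: 35.0
```

```bash
python3 -c "from h import *;st();bars()"
```

```text
t 17.0667 grasp(box mm) [-1.630e+02 -1.000e-01  1.111e+02] tcp(box) [-1.630e+02  1.000e-01  2.581e+02] open mm 11.1 ff 35.0
F box -1.1 -2.9 -7.7 yaw err deg 0.08 zaxis box -0.0 -0.001 q [-0.31  0.76 -0.01  2.14  0.02  0.24 -0.12]
side red [338. 285.] 15 box mean [-117.9   -1.   114.3] lo [-182.   -6.  102.] hi [-103.    7.  182.]
side red [340. 297.] 42 box mean [-149.    -2.5  104.1] lo [-165.   -7.   99.] hi [-126.    2.  110.]
side yel [263. 269.] 79 box mean [-130.   173.4  189.4] lo [-163.  170.  185.] hi [-95. 177. 194.]
top yel [282. 188.] 149 box mean [-129.   174.2  191.4] lo [-161.  168.  186.] hi [-92. 181. 196.]
```

Emit:
{"method": "move_arm", "body": {
  "rows": [
    [0,0.0048,-0.004,0,0.004],
    [0,0.0048,-0.004,0,0.004],
    [0,0.0044,-0.0044,0,0.004],
    [0,0.0044,-0.0045,0,0.004],
    [0,0.0078,-0.0097,0,0.004],
    [0,0.0068,-0.0105,0,0.004],
    [0,0.0057,-0.0111,0,0.004],
    [0,0,0,0,0.004]
  ]
}}

```text
clock: 17.83
tool_pos: [0.4984, 0.111, 0.3081]
eef_rot: [0.624, 0.781, -0.0, -0.0]
contact_force: [-8.5, -0.6, 9.5]
opening: 0.125
finger_force: 35.0
```

```bash
python3 -c "from h import *;st();bars()"
```

```text
t 17.8333 grasp(box mm) [-162.8   38.3  161.1] tcp(box) [-162.8   38.5  308.1] open mm 11.0 ff 35.0
F box -1.3 -8.4 9.5 yaw err deg 0.11 zaxis box -0.0 -0.001 q [-0.3   0.69 -0.01  2.    0.02  0.44 -0.11]
side red [322. 269.] 13 box mean [-98.8  36.3 150.6] lo [-104.   32.  148.] hi [-92.  42. 153.]
side red [324. 283.] 58 box mean [-145.4   36.4  150.7] lo [-166.   31.  145.] hi [-119.   42.  155.]
side yel [263. 269.] 79 box mean [-129.8  173.4  189.1] lo [-160.  170.  184.] hi [-94. 177. 194.]
top yel [282. 189.] 146 box mean [-129.1  174.1  191.5] lo [-160.  169.  185.] hi [-93. 181. 196.]
```

Emit:
{"method": "move_arm", "body": {
  "rows": [
    [0,0.0046,-0.0116,0,0.004],
    [0,0.0034,-0.012,0,0.004],
    [0,0.0022,-0.0123,0,0.004],
    [0,0.0005,-0.0065,0,0.004],
    [0,0.0004,-0.006,0,0.004],
    [0,0,-0.0035,0,0.004],
    [0,0,-0.003,0,0.004],
    [0,0,0,0,0.004]
  ]
}}

```text
clock: 18.6
tool_pos: [0.5094, 0.1136, 0.3613]
eef_rot: [0.624, 0.781, 0.0, 0.0]
contact_force: [-3.6, 1.4, -3.6]
opening: 0.119
finger_force: 35.0
```

```bash
python3 -c "from h import *;st();bars()"
```

```text
t 18.6 grasp(box mm) [-162.9   49.9  214.3] tcp(box) [-162.9   49.8  361.3] open mm 10.5 ff 35.0
F box -2.2 -3.2 -3.6 yaw err deg 0.08 zaxis box -0.0 0.001 q [-0.3   0.62 -0.01  1.93  0.02  0.6  -0.1 ]
side red [316. 251.] 12 box mean [-91.4  48.8 202.4] lo [-97.  45. 199.] hi [-84.  52. 205.]
side red [318. 266.] 62 box mean [-142.9   47.9  201.7] lo [-163.   43.  197.] hi [-114.   53.  207.]
side yel [263. 269.] 77 box mean [-130.3  173.4  189.5] lo [-162.  170.  185.] hi [-97. 177. 194.]
top yel [287. 187.] 94 box mean [-117.7  171.3  202.8] lo [-138.   87.  187.] hi [-93. 182. 551.]
```

Emit:
{"method": "move_arm", "body": {
  "rows": [
    [0,0,-0.002,0,0.004],
    [0,0,-0.002,0,0.004],
    [0,0,-0.001,0,0.004],
    [0,0,0,0,0.004]
  ]
}}

```text
clock: 19.03
tool_pos: [0.5095, 0.1136, 0.3648]
eef_rot: [0.624, 0.781, -0.0, -0.0]
contact_force: [1.0, 2.4, -20.3]
opening: 0.125
finger_force: 35.0
```

```bash
python3 -c "from h import *;st();bars()"
```

```text
t 19.0333 grasp(box mm) [-162.9   49.8  217.8] tcp(box) [-162.9   49.9  364.8] open mm 11.0 ff 35.0
F box -2.1 1.5 -20.3 yaw err deg 0.07 zaxis box -0.0 -0.0 q [-0.3   0.61 -0.01  1.92  0.01  0.61 -0.1 ]
side red [316. 250.] 12 box mean [-89.5  48.6 203.8] lo [-98.  45. 201.] hi [-83.  52. 208.]
side red [318. 265.] 66 box mean [-141.6   47.7  204.6] lo [-167.   43.  198.] hi [-108.   53.  210.]
side yel [263. 270.] 77 box mean [-130.8  173.4  189.6] lo [-162.  170.  186.] hi [-92. 177. 194.]
top yel [287. 187.] 96 box mean [-117.1  170.6  206.4] lo [-137.   86.  185.] hi [-92. 181. 555.]
```

The door is at its up stop (20 N). I'll release and go to the bolt handle.

Emit:
{"method": "move_arm", "body": {
  "rows": [
    [0,0,0,0,0.045],
    [0,0,0,0,0.045],
    [0,0,0,0,0.045],
    [0.014,0,0,0,0.045],
    [0.014,0,0,0,0.045],
    [0,0.031,0,0,0.036],
    [0,0.031,0,0,0.036],
    [0,0.031,0,0,0.036],
    [0,0.032,0,0,0.036],
    [0,0,0,0,0.036]
  ]
}}

```text
clock: 19.97
tool_pos: [0.6306, 0.169, 0.3678]
eef_rot: [0.625, 0.781, 0.004, 0.004]
contact_force: [0.8, 0.4, -0.2]
opening: 0.409
finger_force: 0.0
```

```bash
python3 -c "from h import *;st();bars()"
```

```text
t 19.9667 grasp(box mm) [-190.   181.9  220.8] tcp(box) [-190.   180.3  367.8] open mm 36.0 ff 0.0
F box -0.2 0.9 -0.2 yaw err deg 0.15 zaxis box 0.0 0.011 q [-0.33  0.76 -0.    1.52  0.01  0.84 -0.12]
side red [318. 260.] 119 box mean [-124.7   48.4  204.3] lo [-164.   43.  197.] hi [-80.  54. 209.]
side yel [263. 270.] 25 box mean [-131.   173.7  189.1] lo [-143.  170.  186.] hi [-119.  177.  192.]
top red [287. 245.] 63 box mean [-144.9   49.1  206.8] lo [-160.   44.  202.] hi [-131.   54.  212.]
top yel [284. 188.] 125 box mean [-123.4  174.   191.5] lo [-156.  169.  186.] hi [-92. 180. 197.]
```

Emit:
{"method": "move_arm", "body": {
  "rows": [
    [0,0,0.011,0,0.036],
    [0,0,0.011,0,0.036],
    [-0.008,0,0,0,0.036],
    [-0.008,0,0,0,0.036],
    [-0.007,0,0,0,0.036],
    [-0.0045,0,0,0,0.036],
    [0,0,0,0,0.036]
  ]
}}

```text
clock: 20.65
tool_pos: [0.6317, 0.1391, 0.3443]
eef_rot: [0.625, 0.78, -0.0, 0.001]
contact_force: [-0.2, -0.8, -0.1]
opening: 0.408
finger_force: 0.0
```

```bash
python3 -c "from h import *;st();bars()"
```

```text
t 20.65 grasp(box mm) [-160.4  174.8  197.3] tcp(box) [-160.6  174.7  344.3] open mm 35.9 ff 0.0
F box 0.7 -0.4 -0.1 yaw err deg 0.26 zaxis box 0.001 0.001 q [-0.28  0.79 -0.01  1.56  0.01  0.8  -0.08]
side red [318. 260.] 127 box mean [-124.8   48.3  202.7] lo [-166.   28.   11.] hi [ 67.  54. 209.]
top yel [291. 186.] 56 box mean [-108.9  174.3  191.3] lo [-122.  169.  185.] hi [-93. 179. 195.]
```

Emit:
{"method": "move_arm", "body": {
  "rows": [
    [0,-0.006,0,0,0.036],
    [0,-0.006,0,0,0.036],
    [0,-0.006,0,0,0.036],
    [0,-0.006,0,0,0.036],
    [0,-0.006,0,0,0.036],
    [0,-0.006,0,0,0.036],
    [0,-0.006,0,0,0.036],
    [0,-0.006,0,0,0.036],
    [0,-0.004,0,0,0.036],
    [0,0,0,0,0.036]
  ]
}}

```text
clock: 21.58
tool_pos: [0.5804, 0.1304, 0.3442]
eef_rot: [0.624, 0.781, 0.001, 0.001]
contact_force: [2.8, 2.6, -0.9]
opening: 0.413
finger_force: 1.7
```

```bash
python3 -c "from h import *;st();bars()"
```

```text
t 21.5833 grasp(box mm) [-163.6  123.1  197.2] tcp(box) [-163.5  122.8  344.2] open mm 36.4 ff 1.7
F box -1.9 3.3 -0.9 yaw err deg 0.06 zaxis box -0.001 0.003 q [-0.29  0.72 -0.01  1.73  0.01  0.69 -0.09]
side red [318. 268.] 42 box mean [-152.5   48.5  204.2] lo [-164.   43.  199.] hi [-137.   54.  209.]
```

Still only 3 N, so I'll push a few mm further, until the stop.

Emit:
{"method": "move_arm", "body": {
  "rows": [
    [0,-0.003,0,0,0.036],
    [0,-0.003,0,0,0.036],
    [0,0,0,0,0.036]
  ]
}}

```text
clock: 21.93
tool_pos: [0.5779, 0.1298, 0.3446]
eef_rot: [0.624, 0.781, 0.005, 0.004]
contact_force: [13.8, 4.2, -8.2]
opening: 0.41
finger_force: 7.0
```

```bash
python3 -c "from h import *;st();bars()"
```

```text
t 21.9333 grasp(box mm) [-163.6  122.1  197.6] tcp(box) [-163.5  120.2  344.6] open mm 36.2 ff 7.0
F box -1.1 14.4 -8.2 yaw err deg 0.05 zaxis box -0.001 0.012 q [-0.29  0.72 -0.01  1.74  0.01  0.67 -0.09]
side red [318. 268.] 42 box mean [-152.1   48.5  203.8] lo [-166.   43.  197.] hi [-137.   54.  207.]
```

At the stop (14 N). I'll back away, rise and check.

Emit:
{"method": "move_arm", "body": {
  "rows": [
    [0,0.008,0,0,0.036],
    [0.01,0,0,0,0.036],
    [0.015,0,0,0,0.036],
    [0.02,0,-0.02,0,0.036],
    [0,0,-0.03,0,0.036],
    [0.03,0,-0.03,0,0.036],
    [0.035,0,-0.02,0,0.036],
    [0.035,0,0,0,0.036],
    [0.035,0,0,0,0.036],
    [0,0,0,0,0.036]
  ]
}}

```text
clock: 22.87
tool_pos: [0.5379, 0.3143, 0.443]
eef_rot: [0.62, 0.785, 0.001, -0.004]
contact_force: [-0.5, 1.7, 0.6]
opening: 0.407
finger_force: 0.0
```

```bash
python3 -c "
from h import *;st();bars()
from plant import snapshot
a=snapshot('side')['color'][130:410,230:430,::-1];b=snapshot('top')['color'][130:410,190:490,::-1]
cv2.imwrite('pics/a5.png',cv2.resize(np.hstack([a,b]),None,fx=1.6,fy=1.6))"
```

```text
t 22.8667 grasp(box mm) [-353.3  121.6  296. ] tcp(box) [-352.3  122.2  443. ] open mm 35.8 ff 0.0
F box -1.8 -0.2 0.6 yaw err deg -0.6 zaxis box -0.007 -0.004 q [-0.6   0.64  0.01  1.53 -0.01  0.97 -0.36]
side red [317. 255.] 71 box mean [-109.2   48.8  206.3] lo [-329.   41.  185.] hi [-79.  58. 382.]
top red [286. 245.] 87 box mean [-146.1   49.2  205.7] lo [-163.   43.  200.] hi [-130.   56.  211.]
top yel [278. 208.] 71 box mean [-145.8  134.1  191.3] lo [-160.  129.  187.] hi [-132.  141.  199.]
```

View pics/a5.png

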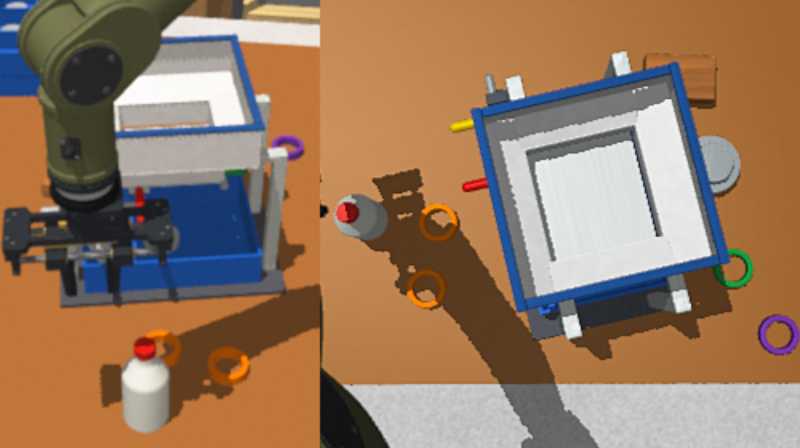

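The door is shut and the neck is empty at (600,195). The yellow handle at (462,126) is back in its starting position, and the bystanders are undisturbed. One last move clears the view so I can count the rings in the tray.

Emit:
{"method": "move_arm", "body": {
  "rows": [
    [0.03,-0.03,0,0,0.036],
    [0.03,-0.03,0,0,0.036],
    [0.03,-0.03,0,0,0.036],
    [0.03,-0.03,0,0,0.036],
    [0.03,-0.03,0,0,0.036],
    [0.03,-0.03,0,0,0.036],
    [0.02,-0.02,0,0,0.036],
    [0,0,0,0,0.036]
  ]
}}

```text
clock: 23.73
tool_pos: [0.3018, 0.4567, 0.4431]
eef_rot: [0.621, 0.784, -0.001, -0.002]
contact_force: [-0.3, -0.1, -0.5]
opening: 0.408
finger_force: 0.0
```

```bash
python3 -c "
from h import *;st();bars()
from plant import snapshot
a=snapshot('side')['color'][200:330,240:430,::-1]
cv2.imwrite('pics/a6.png',cv2.resize(a,None,fx=4,fy=4))"
```

```text
t 23.7333 grasp(box mm) [-543.8  -77.1  296.1] tcp(box) [-543.5  -76.4  443.1] open mm 36.0 ff 0.0
F box 0.0 -0.3 -0.5 yaw err deg -0.4 zaxis box -0.002 -0.004 q [-1.08  0.54  0.02  1.76 -0.02  0.85 -0.82]
side red [318. 260.] 132 box mean [-126.2   48.7  204.2] lo [-166.   42.  197.] hi [-80.  55. 210.]
side yel [281. 269.] 86 box mean [-131.4  133.9  189.8] lo [-164.  129.  186.] hi [-92. 138. 195.]
top red [286. 245.] 85 box mean [-146.    49.4  205.9] lo [-163.   43.  200.] hi [-130.   55.  214.]
top yel [278. 208.] 72 box mean [-145.4  134.3  191.4] lo [-161.  129.  186.] hi [-131.  141.  196.]
```

View pics/a6.png

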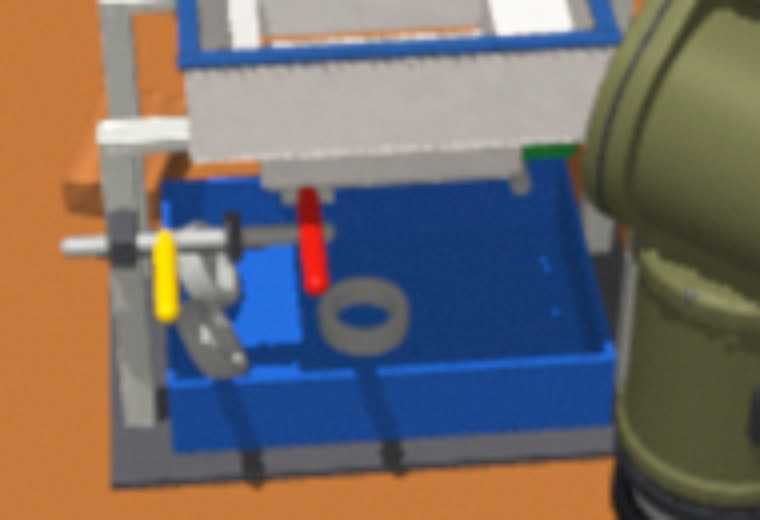

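All three rings are in the tray: one flat at (363,315), two leaning on the wall at (210,270) and (213,340). The bolt passes under the shut red bar at (315,235). I'm handing in.

```bash
python3 -c "
from plant import r
print(r.finish_job())"
```

```text
the job is handed in; nothing more can be done
None
```

The job is handed in at about 24 s: all three rings are in the blue tray, the door is shut with the bolt fully home under the bar, the gripper is clear and the bystanders were not touched.

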